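# Fasten the draw latch of the sewing box

### The job

The upper tier of the wooden sewing box is latched at one end only; fasten the open draw latch at the other end: lift its wire loop over the keeper's lip so that the crossbar lies down in the keeper's groove, then press the lever down over centre until it snaps flat and has drawn the tier down. Work gently: press the wire against keeper or box with no more than 10 N (about a kilo), feeling for the groove rather than forcing the wire into it, and the lever with no more than 20 N. Leave the pin tin, button bowl and thimble where they stand, and finish with the hand off everything.

Things in the scene. Friction and masses are not known exactly. Their poses are not given: they have to be found in the camera images.
- sewing_box: Wooden sewing box, 270 x 170 mm, 117 mm high to its lid, fixed. Origin: centre of its underside; z up, x along its length. The open latch is in the middle (y = 0) of the end face at x = -135 mm; 'outward' means along -x there. Its loop and lever swing in the plane y = 0 only. The same latch at the +x end is already fastened. Seam under the upper tier at z = 86 mm.
- upper_tier: The box's upper tier with flat lid, 31 mm high. Origin: middle of its lower edge at the +x end, about which it rocks; axes as the box's. A felt strip in the seam lifts it about 4.5 mm at the open latch; it yields 1 mm per 11 N of pull on the keeper. Carries the keeper.
- tier_edge (a point): Middle of the upper tier's lower edge at the open latch's end: 86 mm above the box's origin when right down, about 90 mm now. Axes as the tier's.
- keeper_seat (a point): Where the seated crossbar's centre would be with the keeper screwed right in: 12 mm outward of the tier's end face, 13 mm below the lid's top; x inward, y along the crossbar, z up. The steel keeper (16 mm wide in y) screws in and out on a stud and is not tracked: the real seat is 0 to 12 mm further outward than this point, at this height. Groove floor 2 mm below.
- keeper_top (a point): Top edge of the keeper's back block, with the keeper screwed right in: 2.75 mm inward of keeper_seat, 13 mm above it. Outward of the block's face comes the groove, 5.5 mm wide for the 4 mm wire, then the lip, 3.5 mm thick, its top 4 mm above keeper_seat (9 mm lower than the block). All shift outward together with the stud's setting. Same axes.
- lever_pivot (a point): Axis of the lever on the lower tier (along the box's y): 18 mm outward of the end face, 76 mm above the table. Axes as the box's. The seated crossbar is 32.5 mm above it now, 28 mm when the tier is drawn down.
- latch_lever: Steel lever, a shallow channel 20 mm wide (y) over its side flanges, tip 57 mm from the pivot. Origin on the pivot; at angle 0 its axes are the box's and it hangs along its own -z.
- thumb_plate: The lever's web, the face to press: 16 mm wide plate from 9 to 57 mm from the pivot, 1 mm proud of the flanges, end turned out a little. Part of the lever; origin and axes as latch_lever's. Its outer face is 5 mm outward of the pivot at angle 0.
- latch_lever_angle (a joint): Lever angle, rad: 0 = closed, flat down the end face; pi/2 = straight outward, level; more = raised (stop at 2.6). Stays where left (0.03 N m friction); follows when the loop is moved. With the loop seated in the keeper it stands between 1.2 and 1.6; from there it takes up to 0.25 N m (5.5 N at 45 mm) to go down; past 0.1 to 0.6 it snaps shut by itself.
- lever_tip (a point): On the lever's tip, 56 mm from the pivot along the lever.
- latch_loop: Loop of 4 mm steel wire, 32 mm wide over its side wires (y), 24 mm inside: straddles lever and keeper. Origin: hinge pin in the lever, 15 mm from lever_pivot (at lever angle 0: 14.1 mm below, 5.1 mm inward; turns with the lever). Its z runs along the side wires to the crossbar 42.6 mm away. Stays where left.
- loop_bar (a point): Centre of the loop's crossbar. Axes as the loop's. On each end of the crossbar, 19 mm either side of here along y, sits a round rubber finger knob of 9 mm diameter: pinched across both knobs (47 mm overall) the loop is held firmly and still turns about the crossbar.
- pin_tin: Round steel pin tin with twist lid, 72 mm diameter, 30 mm high. Origin: centre of its underside. Leave alone.
- button_bowl: White ceramic bowl of buttons, 104 mm diameter, 42 mm high. Origin: centre of its underside. Leave alone.
- thimble: Plastic thimble standing on its rim, 21 mm diameter, 25 mm high. Origin: centre of its underside. Leave alone.

How it is judged (in metres and radians):
On the way, in this order (a step that is already met when the one before it is completed fails the run):
1. the loop's crossbar lies in the keeper's groove, behind the lip, with the lever still out (x of loop_bar in the frame of keeper_seat between -0.014 and 0.002 m and z of loop_bar in the frame of keeper_seat between -0.003 and 0.003 m and value of joint latch_lever_angle above 0.9 rad), for 0.2 s.
2. the lever is down flat and the tier drawn down by the hooked loop (x of loop_bar in the frame of keeper_seat between -0.014 and 0.002 m and z of loop_bar in the frame of keeper_seat between -0.003 and 0.003 m and value of joint latch_lever_angle below 0.1 rad and z of tier_edge in the frame of sewing_box below 0.088 m), for 0.3 s.
At the end, for the whole second after the job is handed in: The crossbar lies in the groove (2 mm inward to 14 mm outward of keeper_seat, within 3 mm of its height), the lever is flat (under 0.1 rad), tier_edge is under 88 mm above the box's underside; tin, bowl and thimble stand upright within 15 mm of their places (all of step 2 and distance of each of pin_tin, button_bowl, thimble from where it was at the start of the episode below 0.015 m and angle between each of pin_tin, button_bowl, thimble's own z axis and vertical below 0.2 rad); the robot touches nothing.
It fails at once if the wire loop is forced against keeper or tier with more than 10 N while it is being handled (contact force between latch_loop and upper_tier above 10 N and contact force between the fingers and latch_loop above 0.5 N).
It fails at once if the lever's plate is pressed with more than 20 N (contact force between the fingers and thumb_plate above 20 N).
It fails at once if a bystander is knocked away or over (distance of any of pin_tin, button_bowl, thimble from where it was at the start of the episode above 0.03 m or angle between any of pin_tin, button_bowl, thimble's own z axis and vertical above 0.5 rad).
It also fails if it takes over 72 s, if anything falls off the work surface, if the arm or the gripper's body presses on something with over 40 N, if the wrist force passes 120 N, or if a joint passes its speed limit or range.

### The arm

A 6-joint arm with a two-finger parallel gripper is mounted at the origin on the work surface. World frame = base frame: x ahead of the robot, y to its left, z up, the work surface at z = 0. Lengths are in mm, angles in rad, forces in N, time in s.
With the tool pointing down it reaches from about 350 to 975 mm from the base axis. Payload 7.1 kg.
Tool frame: the origin (TCP) lies between the finger pads; the fingertips stand ctrl.tip_extent ahead of it and the grasp point (between the pads) lies 3 mm ahead of it (ctrl.tip_extent is the distance from the TCP to the fingertips, in mm); z points along the fingers, y is the direction in which the jaws open and shut (so a half turn about z gives the same grasp; the last joint's range is limited). The gripper opens to 88 mm and grips with 3 to 60 N. Pads are 20 mm wide; open, the fingers measure 115 mm over their backs; the gripper's body (75 mm by 178 mm) begins 61 mm behind the grasp point.
Start: joints at [-0.019, 0.423, 1.63, -0, 1.089, -0.019], TCP at [624.984, 0.026, 244.675] pointing down, gripper open.
Joint ranges: [-3, 3], [-0.9, 2.11], [0.09, 2.58], [-1.31, 4.45], [0.11, 2.69], [-2.54, 2.54]. Speed limits (rad/s): [2.39, 2.39, 3.01, 3.14, 3.14, 3.14].

### API

Orientations are given as a rotation vector (axis times angle).
In Python, from workcell import ctrl, viewer gives the robot as it stands.
- The arm moves only by the shell command python3 -m crank 'ROWS' [OPENING]. ROWS is text: rows parted by semicolons, each of 4 numbers parted by spaces: the shift along the tool's x, y, z in mm, then the turn about the tool's z in degrees. In form: x y z spin; .... A call has 1 to 12 rows; each row is the pose to reach, as a shift and turn from the pose measured when the call began, along the tool's axes at that moment; what a row does not reach only later rows make up. A row lasts 1/8 s, in which the tool goes at most 62.5 mm and 10.7 degrees, less where a joint would pass 70% of its speed; a pose out of reach is approached as far as the arm can. A call with a gripper value outside its range is refused whole. OPENING is the closure, from 0 (fully open) to 1 (shut), set as the call begins (- or left out, the last holds). The fingers move at their own pace and stop on an object; the grip force is fixed at half the most. Time passes only in rows, so rows that repeat a pose let the fingers close. It gives the time, the measured TCP pose, the force and the opening at its end, in the units of the state.
- ctrl.get_obs(): the state, without advancing time (a new reading comes with each control period).
- viewer.get_image(name): name is "scene" or "side" or "wrist"; returns a dict with "color" (384x512x3 uint8, red, green, blue), "vfov" (degrees; the focal length in pixels is half the picture's height over the tangent of half this angle, whatever the lens; pixels are square), "cx", "cy" (the principal point, pixels), "D" ([k1, k2, p1, p2, k3] as OpenCV has them; the pictures are not rectified), "extrinsics" (4x4, takes a point from camera to world coordinates). Camera axes: x right, y down, z forward; pixel columns grow to the right and rows downward; lengths in mm; the calibration is good to about 2 mm. A picture is of the moment at which its call begins. There is no depth.
- ctrl.close_job(): hands the job in, once; it reports no verdict.
The state is a dict: "t": time; "qpos": joint angles; "qvel": joint speeds; "joint_torque": joint torques, N m; "ee_pos": TCP position; "orientation": TCP orientation; "ft_force": force on the tool from outside, world axes, zero at the start; "moment": the same for the moment, N m; "width": finger opening in mm.
Only numpy, scipy, OpenCV 4.12 (cv2) and the standard library are available. Lean on these libraries where they do the work, as an engineer would, in place of code of your own. Each camera call takes 0.05 s, during which the arm holds its last target. There are 200 camera calls.

## Working session

There is one attempt and no reset: what is moved stays moved. The work goes in short steps, Python scripts to look and compute and a shell command to move; the robot and the scene stay as the last step left them, time stands still between calls to the robot, and variables do not carry over. Pictures are saved under pics/ and viewed, about 8 in all and at most 12, crops included, and the job is handed in when it is done.

```bash
mkdir -p pics; cat > h.py <<'E'
import numpy as np,cv2
from workcell import ctrl,viewer
from scipy.spatial.transform import Rotation as R
import pickle
def K(im):
    h=im['color'].shape[0]; f=h/2/np.tan(np.radians(im['vfov'])/2)
    return np.array([[f,0,im['cx']],[0,f,im['cy']],[0,0,1.]])
def proj(im,P):
    T=np.linalg.inv(im['extrinsics']); r=cv2.Rodrigues(T[:3,:3])[0]
    return cv2.projectPoints(np.float64(P).reshape(-1,1,3),r,T[:3,3],K(im),np.float64(im['D']))[0][:,0]
def ray(im,uv):
    n=cv2.undistortPoints(np.float64(uv).reshape(-1,1,2),K(im),np.float64(im['D']))[:,0]
    d=np.c_[n,np.ones(len(n))]@np.array(im['extrinsics'])[:3,:3].T
    return np.array(im['extrinsics'])[:3,3],d/np.linalg.norm(d,axis=1)[:,None]
def onz(im,uv,z):
    o,d=ray(im,uv); return o+d*((z-o[2])/d[:,2])[:,None]
def get(n,tag):
    im=viewer.get_image(n); im={k:np.array(v) if not isinstance(v,(float,int,str)) else v for k,v in im.items()}
    pickle.dump(im,open(f'pics/{tag}.pkl','wb')); return im
def load(tag): return pickle.load(open(f'pics/{tag}.pkl','rb'))
E
python3 - <<'E'
from h import *
a=get('scene','sc0');b=get('side','si0');c=get('wrist','wr0')
for im in (a,b,c): print(im['vfov'],im['extrinsics'].round(3).tolist(),im['D'])
cv2.imwrite('pics/sc0.png',a['color'][:,:,::-1]);
v=np.hstack([cv2.resize(x['color'],(400,300),interpolation=cv2.INTER_AREA) for x in (b,c)])
cv2.imwrite('pics/bc0.png',v[:,:,::-1])
print(ctrl.tip_extent,ctrl.get_obs())
E
```

```text
51.54610248838173 [[0.901, 0.292, -0.322, 832.286], [0.434, -0.631, 0.643, -402.393], [-0.015, -0.719, -0.695, 571.242], [0.0, 0.0, 0.0, 1.0]] [-0.06170583  0.          0.          0.          0.        ]
51.67878068793544 [[0.69, -0.366, 0.624, 81.424], [-0.723, -0.368, 0.584, -459.243], [0.015, -0.855, -0.519, 537.407], [0.0, 0.0, 0.0, 1.0]] [-0.01470055  0.          0.          0.          0.        ]
65.83010457249509 [[1.0, 0.0, -0.001, 624.162], [0.0, -0.968, -0.252, 68.342], [-0.001, 0.252, -0.968, 383.914], [0.0, 0.0, 0.0, 1.0]] [-0.04872356  0.          0.          0.          0.        ]
22.0 {'t': 0.15, 'qpos': array([-1.89551377e-02,  4.23667472e-01,  1.63048768e+00, -5.80903691e-07,
        1.08859030e+00, -1.89964164e-02]), 'qvel': array([-0.00134167, -0.00247318, -0.00202458, -0.00071769,  0.00107145,
       -0.0032449 ]), 'joint_torque': array([ 9.52650989e-04, -5.44981134e+01, -2.73919362e+01,  6.45430083e-02,
        2.04369903e-02, -3.19723256e-05]), 'ee_pos': array([6.24606539e+02, 6.10689178e-02, 2.44089415e+02]), 'orientation': array([-2.22080817e+00, -2.22090045e+00,  1.25616294e-03]), 'ft_force': array([ 0.87100654, -0.13809682,  0.05417034]), 'moment': array([-0.04256678, -0.00683074,  0.06445422]), 'width': 87.52546807127982}
```

View pics/sc0.png

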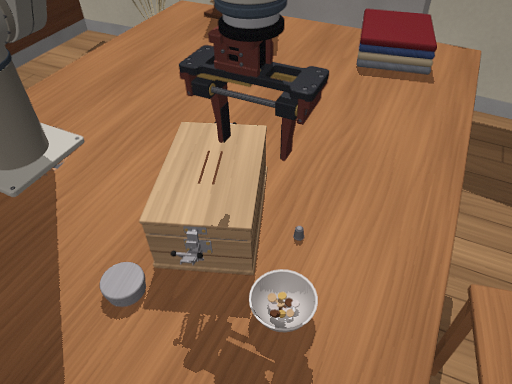

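View pics/bc0.png

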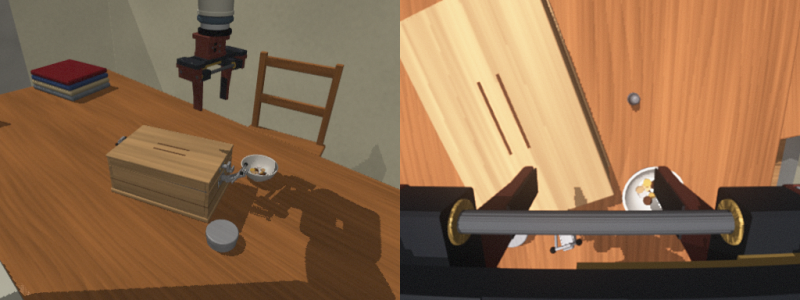

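```bash
cat > fit.py <<'E'
from h import *
from scipy.optimize import least_squares
a=load('sc0');b=load('si0')
L=np.array([[-135,85,121.5],[-135,-85,121.5],[135,85,117],[135,-85,117.]])
def W(p,P): return R.from_euler('z',p[2]).apply(P)+[p[0],p[1],0]
# scene: latch end near camera. outward=-x box ~ world -y => box x ~ world +y
ua=np.array([[146,222],[252,228],[184,124],[267,126.]])
ub=np.array([[205,184],[232,147],[108,156],[138,125.]])*1.28
def res(p): return np.r_[(proj(a,W(p,L))-ua).ravel(),(proj(b,W(p,L))-ub).ravel()]
if __name__=='__main__':
    s=least_squares(res,[560,40,1.8],x_scale=[10,10,.1]);print(s.x,s.fun.round(1))
    np.save('box.npy',s.x)
    A=cv2.resize(a['color'][180:280,140:220],(400,500),interpolation=cv2.INTER_CUBIC)
    B=cv2.resize(b['color'][180:280,250:330],(400,500),interpolation=cv2.INTER_CUBIC)
    cv2.imwrite('pics/c1.png',np.hstack([A,B])[:,:,::-1])
E
python3 fit.py
```

```text
[520.62521037  37.92854314   1.92918251] [-4.8 -3.  -0.6 -2.3 -2.2 -2.7 -1.5 -1.6  4.9 -4.7  0.5 -5.  -2.3 -3.1
  6.  -1. ]
```

View pics/c1.png

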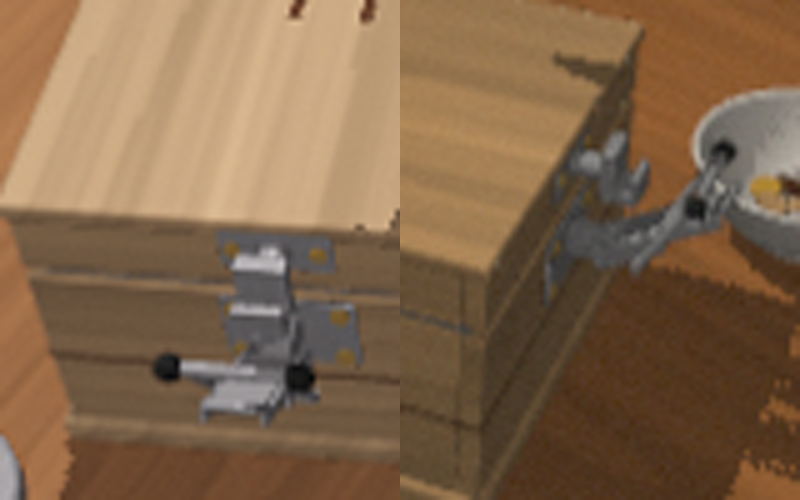

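```bash
cat > fit2.py <<'E'
from fit import *
P=np.array([[-135,85,121.5],[-135,-85,121.5],[135,85,117],[135,-85,117.],[-135,85,0]])
ua=np.array([[141,222.4],[252,228],[184,124],[267,126.],[154.4,266]])
ub=np.array([[267.4,234],[298,185],[138.2,200],[177,160.],[264,279.4]])
w=np.array([1,1,.4,.4,.7]*2).repeat(2)
def res(p): return np.r_[(proj(a,W(p,P))-ua).ravel(),(proj(b,W(p,P))-ub).ravel()]*w
s=least_squares(res,[520,38,1.9],x_scale=[10,10,.1],loss='soft_l1');print(s.x,(s.fun/w).round(1).tolist())
p=s.x;np.save('box.npy',p)
def tri(u,v):
    oa,da=ray(a,[u]);ob,db=ray(b,[v]);M=0;y=0
    for o,d in((oa,da[0]),(ob,db[0])):
        Q=np.eye(3)-np.outer(d,d);M=M+Q;y=y+Q@o
    return np.linalg.solve(M,y)
def B(x): return R.from_euler('z',-p[2]).apply(x-[p[0],p[1],0])
for u,v in (([173.6,253.4],[309.6,221.6]),([199.8,255.4],[314.4,210.4])):
    x=tri(u,v);print('knob',x.round(1),B(x).round(1),proj(a,x)-u,proj(b,x)-v)
for im,uv,z,n in ((a,[123,290],30,'tin top'),(a,[284,300],42,'bowl'),(a,[299,238],0,'thimble')): print(n,onz(im,[uv],z).round(),B(onz(im,[uv],z)[0]).round())
E
python3 fit2.py
```

```text
[521.88838698  35.99712547   1.92123977] [-0.5, -2.6, -1.1, -0.8, -1.6, -2.3, -0.8, -0.7, 1.7, 0.2, 0.6, -2.8, 0.8, -1.4, -1.1, -3.6, 7.1, -1.1, 1.5, 3.9]
knob [ 567.5 -148.4  115.1] [-188.8   20.4  115.1] [[-0.12218687  0.36720595]] [[-0.21080951 -0.22747807]]
knob [ 602.7 -134.   114.1] [-187.4  -17.5  114.1] [[ 0.00950197 -0.03047097]] [[0.01650376 0.01799941]]
tin top [[ 486. -195.   30.]] [-205.  113.   30.]
bowl [[ 724. -109.   42.]] [-205. -140.   42.]
thimble [[690.  44.   0.]] [ -50. -161.    0.]
```

```bash
python3 -m crank '-40 -10 10 -5; -80 -20 30 -10; -120 -33 50 -15; -141 -39 65 -20; -141 -39 79 -20; -141 -39 79 -20; -141 -39 79 -20' 0
cat > look.py <<'E'
import sys
from h import *
t=sys.argv[1]
o=ctrl.get_obs();print(o['t'],o['ee_pos'].round(1),o['orientation'].round(3),o['ft_force'].round(2))
c=get('wrist','wr'+t);b=get('side','si'+t);a=get('scene','sc'+t)
u=proj(c,[585.1,-141.2,114.6])[0];print(u,proj(b,[585.1,-141.2,114.6]),proj(a,[585.1,-141.2,114.6]))
def crop(im,u,w,h,k):
    x=int(np.clip(u[0]-w/2,0,512-w));y=int(np.clip(u[1]-h/2,0,384-h));print('org',x,y)
    return cv2.resize(im['color'][y:y+h,x:x+w],None,fx=k,fy=k,interpolation=cv2.INTER_CUBIC)
C=crop(c,u,200,200,2);D=np.vstack([crop(b,(300,225),80,60,5),crop(a,(190,240),80,60,5)])
D=D[:600];C2=np.zeros((600,400,3),np.uint8);C2[:400]=C
cv2.imwrite(f'pics/l{t}.png',np.hstack([C2,D])[:,:,::-1])
E
python3 look.py 1
```

```text
t: 1.02
ee_pos: [586.1, -140.1, 165.5]
orientation: [-1.801, -2.573, 0.001]
ft_force: [0.2, 0.2, 0.1]
width: 88.4
1.025 [ 586.1 -140.1  165.5] [-1.801e+00 -2.573e+00  1.000e-03] [0.22 0.19 0.13]
[248.8976704  214.63364289] [[311.95760314 215.78170449]] [[186.59144904 254.56904235]]
org 148 114
org 260 195
org 150 210
```

View pics/l1.png

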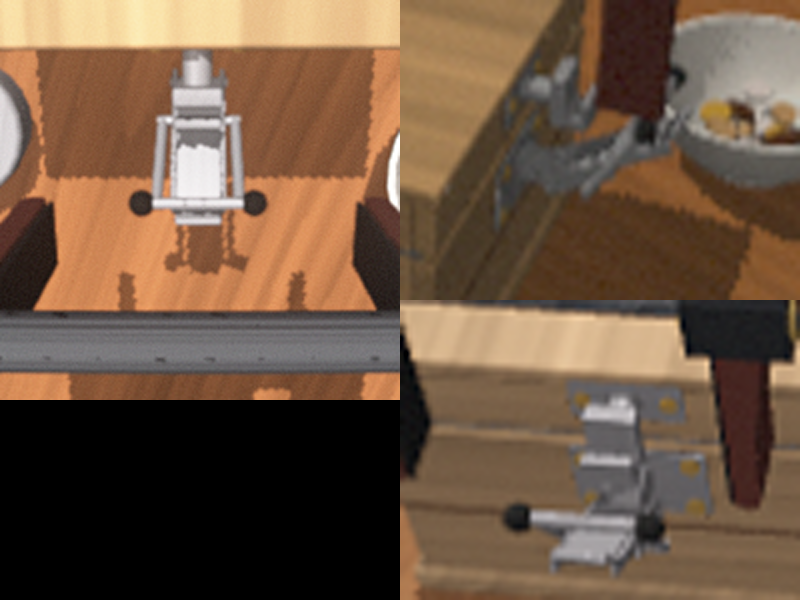

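```bash
cat > m.py <<'E'
from h import *
p=np.load('box.npy')
def B(x): return R.from_euler('z',-p[2]).apply(x-[p[0],p[1],0])
c=load('wr1');q=lambda x,y:[148+x/2,114+y/2]
k=[q(141,203),q(255,203)]
for z in (110,112,114,116,118):
    X=onz(c,k,z);print(z,np.linalg.norm(X[1]-X[0]).round(1),X.mean(0).round(1),B(X).round(1).tolist())
print('lid edge',B(onz(c,[q(40,49),q(197,47.5),q(360,46)],121.5)).round(1).tolist())
for y,z in ((85,121.5),(88,121.5),(108,121.5),(88,112.5),(108,112.5),(120,112.5),(126,112.5)): print(y,z,B(onz(c,[q(197,y)],z)).round(1))
for x in (-147,-153,-159):
  P=np.array([[x,0,108.5]]);P=R.from_euler('z',p[2]).apply(P)+[p[0],p[1],0];print(x,(proj(c,P)-[148,114])*2,P.round(1))
for t,u in (('si1',[309.4,221]),):
    im=load(t)
E
python3 m.py
```

```text
110 39.8 [ 584.6 -143.8  110. ] [[-190.4, 22.7, 110.0], [-190.5, -17.1, 110.0]]
112 39.4 [ 584.4 -143.1  112. ] [[-189.7, 22.5, 112.0], [-189.7, -16.9, 112.0]]
114 39.0 [ 584.2 -142.5  114. ] [[-189.0, 22.3, 114.0], [-189.0, -16.7, 114.0]]
116 38.6 [ 583.9 -141.8  116. ] [[-188.2, 22.1, 116.0], [-188.3, -16.6, 116.0]]
118 38.2 [ 583.7 -141.1  118. ] [[-187.5, 21.8, 118.0], [-187.5, -16.4, 118.0]]
lid edge [[-135.9, 51.3, 121.5], [-135.6, 2.8, 121.5], [-135.0, -47.4, 121.5]]
85 121.5 [[-147.2    2.9  121.5]]
88 121.5 [[-148.1    2.9  121.5]]
108 121.5 [[-154.5    2.9  121.5]]
88 112.5 [[-149.6    3.   112.5]]
108 112.5 [[-156.2    3.   112.5]]
120 112.5 [[-160.3    3.   112.5]]
126 112.5 [[-162.3    3.   112.5]]
-147 [[206.04076968  78.50171051]] [[ 572.4 -102.1  108.5]]
-153 [[206.04156729  96.28439477]] [[ 574.4 -107.7  108.5]]
-159 [[206.04218978 113.81174761]] [[ 576.5 -113.3  108.5]]
```

```bash
python3 - <<'E'
from h import *
c=load('wr1');T=R.from_rotvec([-1.801,-2.573,.001])
for P in ([0,44,22],[0,-44,22],[0,44,0],[0,-44,0],[0,0,22]):
    print(P,((proj(c,T.apply(P)+[586.1,-140.1,165.5])[0]-[148,114])*2).round(1))
print(c['cx'],c['cy'])
print(T.inv().apply(np.array([584,-142.1,121])-[586.1,-140.1,165.5]))
E
```

```text
[0, 44, 22] [355.2 232.4]
[0, -44, 22] [ 56.3 232.4]
[0, 44, 0] [375.9 265.7]
[0, -44, 0] [ 36.1 265.8]
[0, 0, 22] [205.8 232.7]
250.07037286988643 187.0094413464083
[-1.17693756 -2.61151696 44.50230103]
```

```bash
python3 -m crank '-1 -2.6 10 0; -1 -2.6 20 0; -1 -2.6 30 0; -1 -2.6 40 0; -1 -2.6 44.5 0; -1 -2.6 44.5 0; -1 -2.6 44.5 0' 0
python3 -m crank '0 0 0 0; 0 0 0 0; 0 0 0 0; 0 0 0 0; 0 0 0 0; 0 0 0 0' 1
python3 look.py 2
```

```text
t: 2.05
ee_pos: [584.3, -142.2, 121.6]
orientation: [1.801, 2.574, -0.0]
ft_force: [-0.6, 0.7, -0.9]
width: 87.6
t: 2.8
ee_pos: [584.4, -142.2, 121.6]
orientation: [1.801, 2.573, 0.0]
ft_force: [-0.3, -0.3, 0.6]
width: 44.8
2.8 [ 584.4 -142.2  121.6] [1.801 2.573 0.   ] [-0.25 -0.34  0.6 ]
[252.99649639 240.04718189] [[311.95760314 215.78170449]] [[186.59144904 254.56904235]]
org 152 140
org 260 195
org 150 210
```

View pics/l2.png

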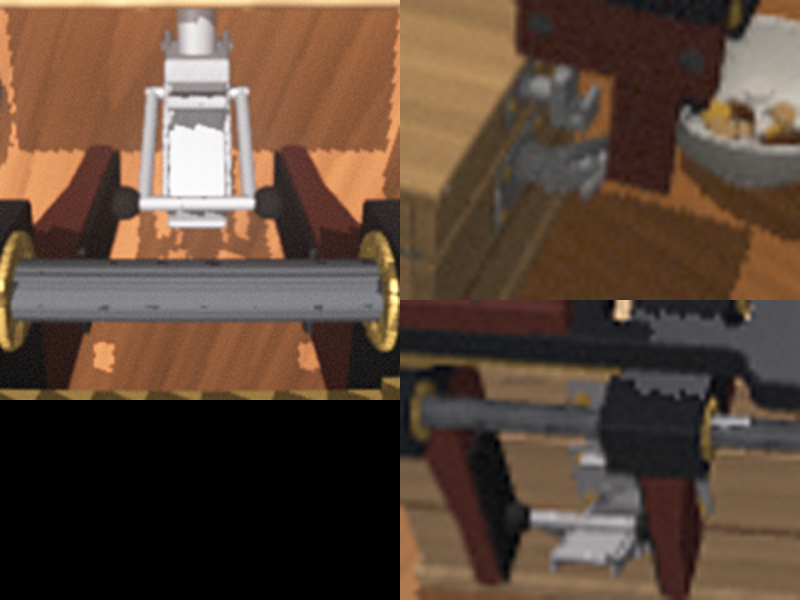

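```bash
python3 - <<'E'
from h import *
p=np.load('box.npy')
T=R.from_rotvec([1.801,2.573,0]);t=np.array([584.4,-142.2,121.6])
c=load('wr2');q=lambda x,y:[152+x/2,140+y/2]
f=lambda uv,z:T.inv().apply(onz(c,[uv],z)-t).round(1)
for z in (113,115,117): print('bar',z,f(q(197,203),z), T.inv().apply(onz(c,[q(125,202),q(268,202)],z)-t).round(1).tolist())
for y,z in ((50,121.5),(57,121.5),(83,121.5),(95,112.5),(97,112.5),(108,112.5),(5,121.5),(8,121.5)): print(y,z,f(q(197,y),z))
cv2.imwrite('pics/z2.png',cv2.resize(c['color'][130:250,200:300],(500,600),interpolation=cv2.INTER_LANCZOS4)[:,:,::-1])
E
```

```text
bar 113 [[-0.9 -0.3  8.6]] [[-0.6, -19.9, 8.6], [-0.6, 19.0, 8.6]]
bar 115 [[ 0.  -0.3  6.6]] [[0.3, -19.7, 6.6], [0.3, 18.7, 6.6]]
bar 117 [[ 1.  -0.4  4.6]] [[1.2, -19.4, 4.6], [1.2, 18.5, 4.6]]
50 121.5 [[42.9 -0.4  0.1]]
57 121.5 [[41.2 -0.4  0.1]]
83 121.5 [[34.7 -0.4  0.1]]
95 112.5 [[29.4 -0.4  9.1]]
97 112.5 [[28.8 -0.4  9.1]]
108 112.5 [[25.9 -0.4  9.1]]
5 121.5 [[53.6 -0.4  0.1]]
8 121.5 [[52.9 -0.4  0.1]]
```

View pics/z2.png

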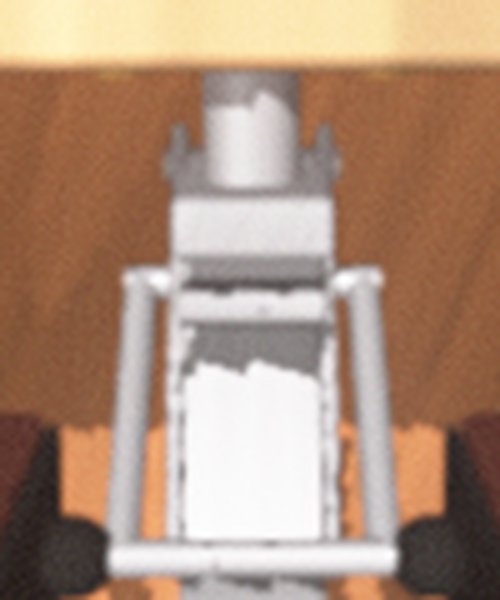

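```bash
python3 -m crank '4 0 0 0; 8 0 -1 0; 12 0 -3 0; 15 0 -4 0; 18 0 -4 0; 21 0 -4 0; 24 0 -4 0; 26 0 -4 0; 28 0 -4 0; 29 0 -4 0; 30 0 -4 0; 30 0 -4 0'
python3 - <<'E'
from h import *
o=ctrl.get_obs();print(o['ee_pos'],o['orientation'])
c=get('wrist','wr3');b=get('side','si3')
A=cv2.resize(c['color'][130:250,200:300],(400,480),interpolation=cv2.INTER_LANCZOS4)
D=cv2.resize(b['color'][185:265,250:320],(400,457),interpolation=cv2.INTER_LANCZOS4)
D=np.vstack([D,np.zeros((23,400,3),np.uint8)])
cv2.imwrite('pics/z3.png',np.hstack([A,D])[:,:,::-1])
E
```

```text
t: 4.45
ee_pos: [573.9, -114.0, 125.4]
orientation: [1.799, 2.575, -0.001]
ft_force: [0.5, -1.8, 0.6]
width: 44.9
[ 573.94824134 -113.96296187  125.42598754] [ 1.79935020e+00  2.57457777e+00 -5.00603870e-04]
```

View pics/z3.png

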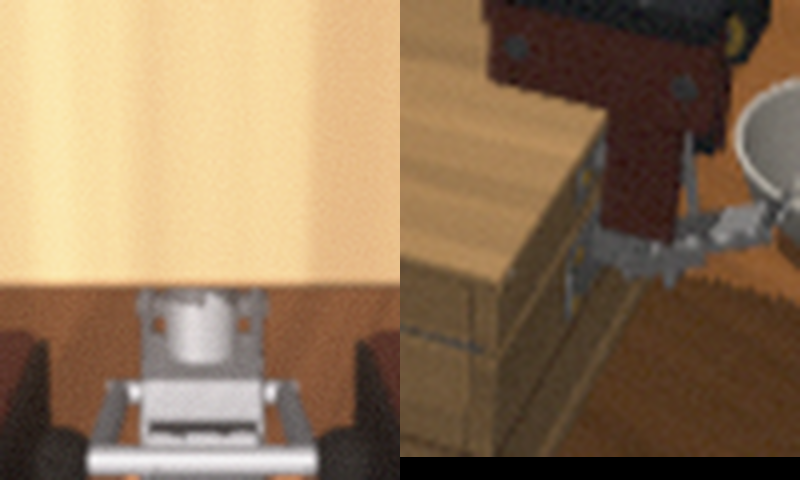

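```bash
python3 - <<'E'
from h import *
c=load('wr3');T=R.from_rotvec([1.7994,2.5746,0]);t=np.array([573.95,-113.96,125.4])
q=lambda x,y:[200+x/4,130+y/4]
f=lambda y,z:T.inv().apply(onz(c,[q(202,y)],z)-t)[0].round(1)
for n,y,z in (('lid',285,121.5),('blk in',380,121.5),('blk face',420,121.5),('lip in',432,112.5),('lip out',446,112.5),('bar',462,117),('bar',462,119),('bar',462,121)): print(n,f(y,z))
X=lambda z:T.inv().apply(onz(c,[q(62,453),q(342,453)],z)-t).round(1).tolist()
for z in(115,117,119,121):print(z,X(z))
E
```

```text
lid [23.5 -0.3  3.9]
blk in [10.6 -0.3  3.9]
blk face [ 5.  -0.3  3.9]
lip in [-0.8 -0.3 12.9]
lip out [-2.9 -0.3 12.9]
bar [-3.2 -0.3  8.4]
bar [-2.2 -0.3  6.4]
bar [-1.3 -0.3  4.4]
115 [[-2.8, -19.6, 10.4], [-2.8, 19.1, 10.4]]
117 [[-1.9, -19.4, 8.4], [-1.9, 18.8, 8.4]]
119 [[-0.9, -19.1, 6.4], [-0.9, 18.5, 6.4]]
121 [[0.0, -18.9, 4.4], [0.0, 18.3, 4.4]]
```

```bash
python3 -m crank '0.7 0 0 0; 1.4 0 0 0; 2 0 0 0; 2 0 0 0'
python3 -m crank '0.3 0 0 0; 0.7 0 0 0; 0.7 0 0 0'
```

```text
t: 5.05
ee_pos: [573.5, -112.3, 125.6]
orientation: [1.801, 2.573, 0.0]
ft_force: [-0.4, -3.8, -0.2]
width: 44.5
t: 5.42
ee_pos: [573.5, -112.4, 125.7]
orientation: [1.801, 2.571, -0.0]
ft_force: [0.9, -6.5, -1.5]
width: 44.7
```

```bash
python3 -m crank '-0.8 0 0 0; -0.8 0 1 0; -0.8 0 2 0; -0.8 0 2.5 0; -0.8 0 2.5 0'
python3 -m crank '0 0 1 0; 0 0 1 0; 0 0 1 0'
python3 -m crank '0 0 1 0; 0 0 1 0; 0 0 1 0'
```

```text
t: 6.05
ee_pos: [573.7, -113.0, 123.1]
orientation: [1.802, 2.571, -0.0]
ft_force: [0.1, -1.5, -0.1]
width: 44.6
t: 6.42
ee_pos: [573.7, -113.0, 122.0]
orientation: [1.802, 2.571, -0.0]
ft_force: [0.1, -2.3, -0.0]
width: 44.6
t: 6.8
ee_pos: [573.7, -113.0, 120.9]
orientation: [1.802, 2.571, -0.0]
ft_force: [1.4, -1.7, 0.4]
width: 44.7
```

```bash
python3 -m crank '0 0 1 0; 0 0 1 0; 0 0 1 0'
python3 -m crank '0 0 1 0; 0 0 1 0; 0 0 1 0'
python3 -m crank '0 0 0.7 0; 0 0 0.7 0; 0 0 0.7 0'
```

```text
t: 7.18
ee_pos: [573.7, -113.0, 119.9]
orientation: [1.802, 2.572, -0.0]
ft_force: [0.8, -2.1, -0.1]
width: 44.1
t: 7.55
ee_pos: [573.7, -113.0, 118.8]
orientation: [1.802, 2.571, -0.0]
ft_force: [0.9, -1.3, -1.4]
width: 44.7
t: 7.92
ee_pos: [573.7, -112.9, 118.1]
orientation: [1.802, 2.572, -0.0]
ft_force: [1.1, -1.9, -0.2]
width: 44.5
```

```bash
python3 -m crank '0 0 0.7 0; 0 0 0.7 0; 0 0 0.7 0'
python3 -m crank '0 0 0.7 0; 0 0 0.7 0; 0 0 0.7 0'
python3 -m crank '0 0 0.7 0; 0 0 0.7 0; 0 0 0.7 0'
```

```text
t: 8.3
ee_pos: [573.7, -112.9, 117.3]
orientation: [1.802, 2.572, -0.0]
ft_force: [-0.0, -2.3, -0.0]
width: 44.7
t: 8.68
ee_pos: [573.7, -112.9, 116.5]
orientation: [1.802, 2.572, -0.0]
ft_force: [0.9, -2.1, 1.0]
width: 44.4
t: 9.05
ee_pos: [573.7, -112.9, 115.8]
orientation: [1.802, 2.572, -0.0]
ft_force: [-0.3, -0.8, -0.8]
width: 44.6
```

```bash
python3 -m crank '0 0 0.6 0; 0 0 0.6 0; 0 0 0.6 0'
python3 -m crank '0 0 0.6 0; 0 0 0.6 0; 0 0 0.6 0'
python3 -m crank '0 0 0.5 0; 0 0 0.5 0; 0 0 0.5 0'
```

```text
t: 9.43
ee_pos: [573.6, -112.9, 115.2]
orientation: [1.802, 2.572, -0.0]
ft_force: [1.1, -1.0, -0.4]
width: 44.4
t: 9.8
ee_pos: [573.7, -112.9, 114.5]
orientation: [1.802, 2.572, -0.0]
ft_force: [1.4, -1.0, -0.3]
width: 44.6
t: 10.18
ee_pos: [573.7, -112.9, 114.1]
orientation: [1.802, 2.572, -0.0]
ft_force: [-1.0, -1.9, 1.4]
width: 44.3
```

```bash
python3 -m crank '0 0 0.5 0; 0 0 0.5 0; 0 0 0.5 0'
python3 -m crank '0 0 0.5 0; 0 0 0.5 0; 0 0 0.5 0'
```

```text
t: 10.55
ee_pos: [573.7, -112.9, 113.7]
orientation: [1.802, 2.572, -0.0]
ft_force: [-1.6, -1.5, 4.6]
width: 44.4
t: 10.92
ee_pos: [573.7, -113.0, 113.5]
orientation: [1.802, 2.571, -0.0]
ft_force: [-1.2, -1.3, 6.2]
width: 44.4
```

```bash
python3 -m crank '-0.5 0 -0.3 0; -1.0 0 -0.3 0; -1.0 0 -0.3 0'
python3 -m crank '-0.5 0 0 0; -0.8 0 0 0; -0.8 0 0 0'
python3 - <<'E'
from h import *
c=get('wrist','wr4');b=get('side','si4');a=get('scene','sc4')
A=cv2.resize(c['color'][140:260,200:300],(400,480),interpolation=cv2.INTER_LANCZOS4)
D=cv2.resize(a['color'][200:280,155:222],(400,480),interpolation=cv2.INTER_LANCZOS4)
cv2.imwrite('pics/z4.png',np.hstack([A,D])[:,:,::-1])
E
```

```text
t: 11.3
ee_pos: [573.9, -113.7, 113.6]
orientation: [1.802, 2.572, -0.0]
ft_force: [-0.9, 2.3, 2.2]
width: 44.8
t: 11.68
ee_pos: [574.2, -114.4, 113.6]
orientation: [1.802, 2.572, -0.0]
ft_force: [-0.9, 1.7, 3.0]
width: 44.7
```

View pics/z4.png

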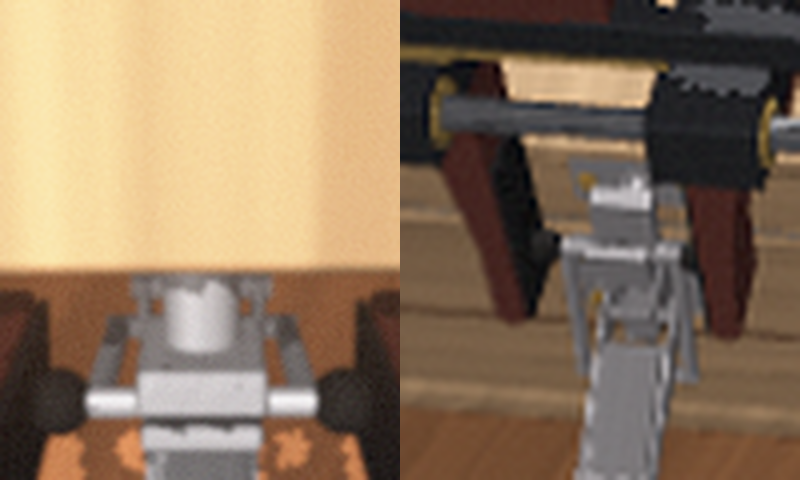

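```bash
python3 -m crank '0.5 0 -0.2 0; 0.5 0 -0.2 0; 0.5 0 -0.2 0; 0.5 0 -0.2 0; 0.5 0 -0.2 0' 0
python3 -m crank '0 0 -10 0; 0 0 -30 0; 0 0 -60 0; -20 0 -60 0; -45 0 -60 0; -45 0 -60 0; -45 0 -60 0'
python3 look.py 5
```

```text
t: 12.45
ee_pos: [574.0, -114.0, 113.8]
orientation: [1.802, 2.572, -0.0]
ft_force: [-0.4, -0.8, -0.7]
width: 87.2
t: 13.32
ee_pos: [588.7, -156.7, 172.7]
orientation: [-1.804, -2.571, 0.001]
ft_force: [0.0, 0.4, 0.5]
width: 88.3
13.325 [ 588.7 -156.7  172.7] [-1.804e+00 -2.571e+00  1.000e-03] [0.02 0.38 0.55]
[253.65031292 188.62777327] [[311.95760314 215.78170449]] [[186.59144904 254.56904235]]
org 153 88
org 260 195
org 150 210
```

View pics/l5.png

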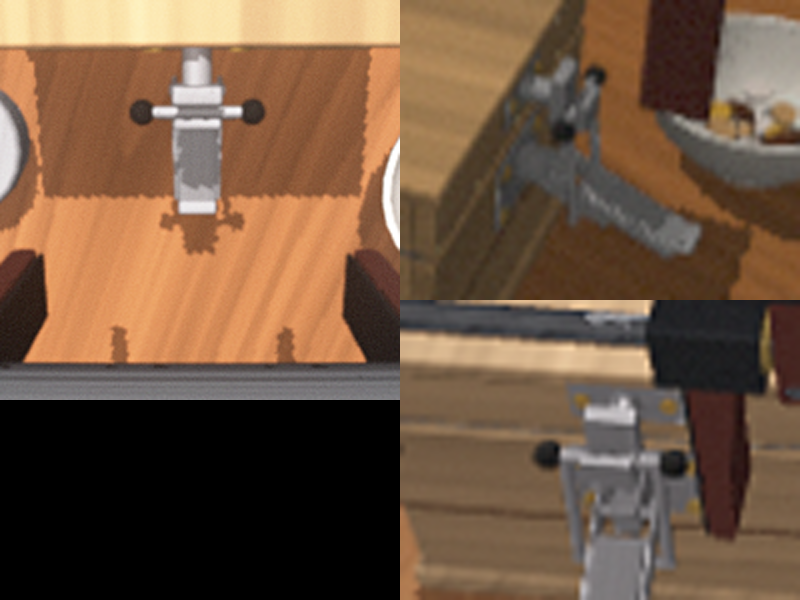

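```bash
python3 -m crank '0 0 10 0; 0 0 25 0; 0 0 40 0; 0 0 55 0; 0 0 65 0; 0 0 72 0; 0 0 76 0; 0 0 76 0; 0 0 76 0' 1
python3 -m crank '0 0 2 0; 0 0 4 0; 0 0 6 0; 0 0 8 0; 0 0 8 0'
```

```text
t: 14.6
ee_pos: [589.2, -156.0, 97.6]
orientation: [1.802, 2.572, -0.0]
ft_force: [-0.5, -1.0, -0.3]
width: 1.7
t: 15.22
ee_pos: [589.0, -156.0, 89.4]
orientation: [1.802, 2.573, -0.0]
ft_force: [0.3, -0.7, 0.9]
width: 0.3
```

```bash
python3 -m crank '0.5 0 1.2 0; 1 0 3 0; 1.7 0 5 0; 2.4 0 7 0; 3.2 0 8.8 0; 3.2 0 8.8 0'
```

```text
t: 15.98
ee_pos: [588.0, -152.9, 80.6]
orientation: [1.802, 2.573, -0.0]
ft_force: [0.6, -0.1, 2.5]
width: 0.7
```

```bash
python3 -m crank '1 0 1.8 0; 2 0 3.6 0; 3 0 5.3 0; 4.2 0 6.9 0; 5.5 0 8.5 0; 6.8 0 10 0; 6.8 0 10 0'
python3 -m crank '1.4 0 1.4 0; 2.9 0 2.8 0; 2.9 0 2.8 0'
```

```text
t: 16.85
ee_pos: [585.7, -146.5, 70.4]
orientation: [1.802, 2.573, -0.0]
ft_force: [0.6, -2.0, 4.0]
width: 0.4
t: 17.23
ee_pos: [584.6, -143.6, 67.5]
orientation: [1.802, 2.573, -0.0]
ft_force: [-0.7, -0.6, 3.0]
width: 0.7
```

```bash
python3 -m crank '2 0 0.5 0; 4 0 1 0; 6 0 1.5 0; 8 0 1.5 0; 10 0 1.5 0; 12 0 1.5 0; 12 0 1.5 0'
python3 -m crank '1 0 0 0; 2 0 0 0; 3 0 0 0; 3 0 0 0'
```

```text
t: 18.1
ee_pos: [580.3, -132.1, 65.7]
orientation: [-1.802, -2.573, 0.0]
ft_force: [0.9, -2.8, -1.5]
width: 0.5
t: 18.6
ee_pos: [579.1, -129.3, 65.7]
orientation: [-1.802, -2.573, 0.001]
ft_force: [1.1, -2.8, -1.4]
width: 0.9
```

```bash
python3 -m crank '0.7 0 0 0; 1.4 0 0 0; 1.4 0 0 0'
python3 look.py 6
```

```text
t: 18.98
ee_pos: [579.2, -129.2, 65.8]
orientation: [1.801, 2.572, -0.002]
ft_force: [1.9, -9.8, -3.3]
width: 0.3
18.975 [ 579.2 -129.2   65.8] [ 1.801e+00  2.572e+00 -2.000e-03] [ 1.94 -9.85 -3.3 ]
[255.46267841 338.26511836] [[311.95760314 215.78170449]] [[186.59144904 254.56904235]]
org 155 184
org 260 195
org 150 210
```

View pics/l6.png

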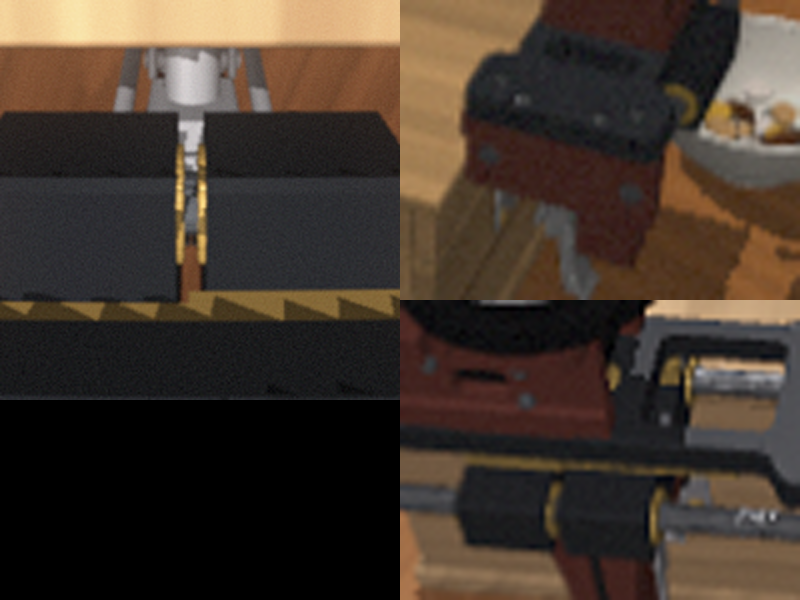

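```bash
python3 - <<'E'
from h import *
for t,p,rv,y0 in (('si2',[584.4,-142.2,121.6],[1.801,2.573,0],-36),('si6',[579.2,-129.2,65.8],[1.801,2.572,0],-13)):
    im=load(t);T=R.from_rotvec(rv)
    for x in (10,-10,37,-37):
        print(t,x,[(z,((proj(im,T.apply([x,y0,z])+p)[0]-[260,195])*5+[400,0]).round().astype(int).tolist()) for z in (22,-10,-23,-40,-58)])
c=load('si6');b=load('si5')
A=cv2.resize(c['color'][185:285,250:330],(400,500),interpolation=cv2.INTER_LANCZOS4)
B=cv2.resize(load('sc6')['color'][180:280,150:230],(400,500),interpolation=cv2.INTER_LANCZOS4)
cv2.imwrite('pics/z6.png',np.hstack([A,B])[:,:,::-1])
E
python3 -m crank '-0.3 0 0 0'
```

```text
si2 10 [(22, [601, 188]), (-10, [609, 115]), (-23, [612, 84]), (-40, [616, 43]), (-58, [620, -2])]
si2 -10 [(22, [656, 203]), (-10, [665, 129]), (-23, [668, 98]), (-40, [673, 57]), (-58, [679, 12])]
si2 37 [(22, [529, 168]), (-10, [535, 96]), (-23, [537, 65]), (-40, [540, 24]), (-58, [543, -20])]
si2 -37 [(22, [731, 223]), (-10, [742, 149]), (-23, [746, 118]), (-40, [753, 77]), (-58, [759, 31])]
si6 10 [(22, [572, 260]), (-10, [578, 194]), (-23, [581, 166]), (-40, [584, 129]), (-58, [588, 89])]
si6 -10 [(22, [623, 275]), (-10, [630, 208]), (-23, [633, 180]), (-40, [637, 143]), (-58, [642, 102])]
si6 37 [(22, [505, 241]), (-10, [510, 175]), (-23, [512, 148]), (-40, [514, 111]), (-58, [517, 70])]
si6 -37 [(22, [692, 295]), (-10, [701, 228]), (-23, [705, 200]), (-40, [710, 162]), (-58, [716, 121])]
t: 19.25
ee_pos: [579.1, -129.5, 65.8]
orientation: [1.802, 2.572, -0.001]
ft_force: [0.1, -0.3, 0.5]
width: 0.7
```

View pics/z6.png

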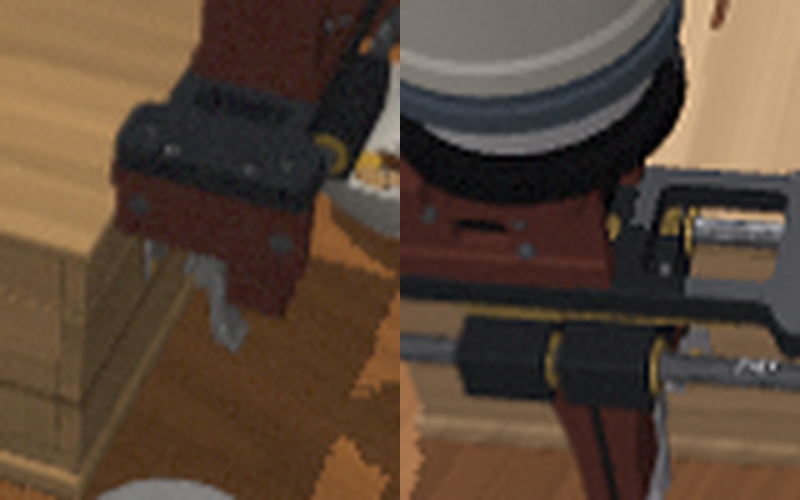

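```bash
python3 - <<'E'
from h import *
T=R.from_rotvec([1.801,2.573,0]);P2=np.array([584.4,-142.2,0])
def w(o,y,z): return T.apply([35.1-o,y-.35,0])*[1,1,0]+P2+[0,0,76+z]
def zc(im,X,org,k=5): return ((proj(im,X)[0]-org)*k).round().astype(int).tolist()
for t,ths in (('si5',(1.1,1.2,1.3)),('si6',(0,.1,.2,.3))):
    im=load(t)
    for th in ths:
        s,c=np.sin(th),np.cos(th);out=[]
        for r,d in ((57,5),(57,8),(40,5)):
            for y in (-8,8): out.append(zc(im,w(r*s+d*c,y,-r*c+d*s),[250,185]))
        print(t,th,out)
im=load('si6')
print('pivot',zc(im,w(0,-10,0),[250,185]),zc(im,w(0,10,0),[250,185]))
E
```

```text
si5 1.1 [[336, 311], [347, 285], [340, 306], [351, 281], [298, 284], [310, 259]]
si5 1.2 [[342, 301], [354, 276], [346, 296], [357, 271], [302, 276], [314, 252]]
si5 1.3 [[347, 290], [359, 265], [350, 285], [362, 259], [306, 269], [317, 244]]
si6 0 [[207, 347], [219, 322], [214, 349], [227, 325], [210, 314], [223, 289]]
si6 0.1 [[220, 350], [233, 325], [228, 351], [241, 326], [219, 315], [232, 291]]
si6 0.2 [[234, 351], [247, 326], [242, 352], [254, 327], [229, 316], [242, 291]]
si6 0.3 [[248, 351], [261, 326], [255, 352], [268, 327], [239, 315], [252, 291]]
pivot [203, 231] [219, 201]
```

```bash
python3 -m crank '-0.5 0 1 0; -0.5 0 2 0; -0.5 0 3 0; -0.5 0 4 0; -0.5 0 4 0'
python3 -m crank '0.5 0 0 0; 1 0 0 0; 1 0 0 0'
python3 -m crank '0.4 0 0 0; 0.7 0 0 0; 0.7 0 0 0'
```

```text
t: 19.88
ee_pos: [579.3, -129.9, 61.7]
orientation: [1.802, 2.572, -0.001]
ft_force: [0.5, -0.4, 0.0]
width: 0.6
t: 20.25
ee_pos: [579.1, -129.3, 61.7]
orientation: [1.802, 2.572, -0.001]
ft_force: [0.6, -4.1, -1.3]
width: 0.4
t: 20.62
ee_pos: [579.2, -129.3, 61.7]
orientation: [1.801, 2.571, -0.002]
ft_force: [1.8, -6.5, -1.3]
width: 0.6
```

```bash
python3 -m crank '-10 0 0 0; -25 0 0 0; -45 0 0 0; -60 0 0 0; -60 0 -30 0; -60 0 -80 0; -60 0 -110 0; -60 0 -110 0; -60 0 -110 0'
python3 - <<'E'
from h import *
o=ctrl.get_obs();print(o['ee_pos'],o['ft_force'])
c=get('side','si7');a=get('scene','sc7');w=get('wrist','wr7')
A=cv2.resize(c['color'][185:265,260:320],(450,600),interpolation=cv2.INTER_LANCZOS4)
B=cv2.resize(a['color'][200:290,160:220][:],(350,525),interpolation=cv2.INTER_LANCZOS4)
B=np.vstack([B,np.zeros((75,350,3),np.uint8)])
cv2.imwrite('pics/z7.png',np.hstack([A,B])[:,:,::-1])
T=R.from_rotvec([1.801,2.573,0]);P2=np.array([584.4,-142.2,0])
f=lambda o,y,z: T.apply([35.1-o,y-.35,0])*[1,1,0]+P2+[0,0,76+z]
for th in (0,.1,.2,.3):
    s,k=np.sin(th),np.cos(th)
    print(th,[((proj(c,f(57*s+d*k,y,-57*k+d*s))[0]-[260,185])*7.5).round().tolist() for d in (5,8) for y in (-8,8)])
E
```

```text
t: 21.75
ee_pos: [599.0, -185.7, 171.0]
orientation: [1.803, 2.571, -0.002]
ft_force: [-0.1, 0.5, 0.4]
width: 0.6
[ 598.96192177 -185.70198053  171.00849164] [-0.13660887  0.49475801  0.37787356]
0 [[235.0, 521.0], [254.0, 484.0], [246.0, 524.0], [265.0, 487.0]]
0.1 [[256.0, 525.0], [275.0, 487.0], [267.0, 527.0], [286.0, 490.0]]
0.2 [[277.0, 527.0], [296.0, 489.0], [288.0, 528.0], [306.0, 491.0]]
0.3 [[297.0, 527.0], [316.0, 489.0], [308.0, 527.0], [327.0, 490.0]]
```

View pics/z7.png

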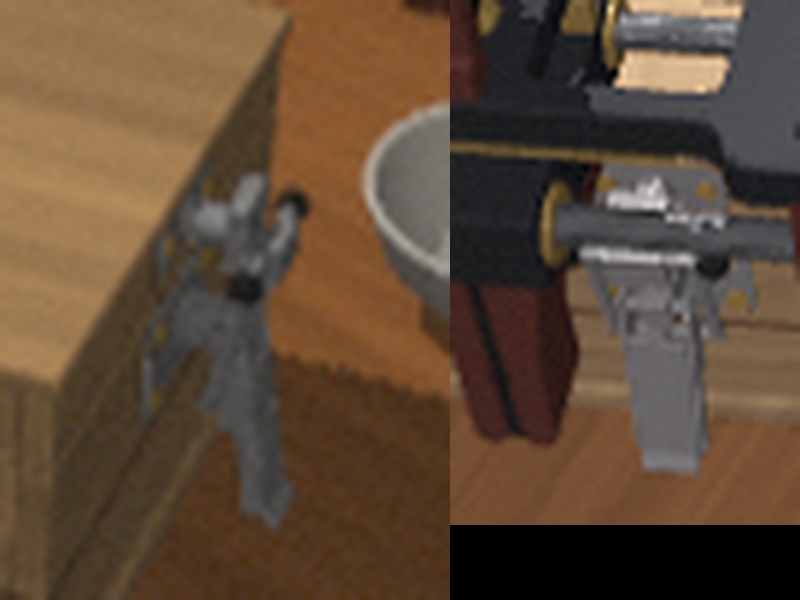

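```bash
python3 -m crank '0 0 20 0; 0 0 50 0; 0 0 80 0; 0 0 105 0; 0 0 117 0; 10 0 117 0; 22 0 117 0; 32 0 117 0; 32 0 117 0' 0.864
python3 -m crank '2 0 0 0; 4 0 0 0; 6 0 0 0; 6 0 0 0'
python3 -m crank '2 0 0 0; 4 0 0 0; 6 0 0 0; 6 0 0 0'
```

```text
t: 23.02
ee_pos: [587.6, -154.5, 54.0]
orientation: [1.801, 2.573, -0.003]
ft_force: [0.5, -0.3, 0.5]
width: 11.9
t: 23.52
ee_pos: [585.5, -148.8, 54.0]
orientation: [1.801, 2.573, -0.003]
ft_force: [0.3, 0.3, -1.2]
width: 11.6
t: 24.02
ee_pos: [583.4, -143.0, 53.9]
orientation: [1.801, 2.574, -0.003]
ft_force: [-1.4, 0.0, -0.2]
width: 12.2
```

```bash
python3 -m crank '1.5 0.8 0 0; 3 0.8 0 0; 4 0.8 0 0; 4 0.8 0 0'
python3 -m crank '2 0 0 0; 4 0 0 0; 4 0 0 0'
python3 -m crank '1 0 0 0; 2 0 0 0; 3 0 0 0; 3 0 0 0'
```

```text
t: 24.52
ee_pos: [583.0, -139.1, 54.1]
orientation: [1.801, 2.573, -0.002]
ft_force: [1.8, -1.3, -0.0]
width: 11.6
t: 24.9
ee_pos: [581.8, -135.5, 54.1]
orientation: [1.8, 2.573, -0.002]
ft_force: [1.2, -3.6, -0.7]
width: 12.1
t: 25.4
ee_pos: [581.0, -133.0, 54.1]
orientation: [1.8, 2.572, -0.003]
ft_force: [2.2, -5.8, -1.9]
width: 12.0
```

```bash
python3 -m crank '0.5 0 0 0; 1 0 0 0; 1 0 0 0'
python3 -m crank '0.5 0 0 0; 1 0 0 0; 1 0 0 0'
```

```text
t: 25.78
ee_pos: [580.8, -132.6, 54.2]
orientation: [1.799, 2.572, -0.003]
ft_force: [2.0, -6.1, -1.7]
width: 11.9
t: 26.15
ee_pos: [580.7, -132.1, 54.2]
orientation: [1.799, 2.571, -0.003]
ft_force: [3.0, -6.8, -1.1]
width: 11.9
```

```bash
python3 -m crank '0.7 0 0 0; 1.4 0 0 0; 1.4 0 0 0; 1.4 0 0 0'
python3 -m crank '0.7 0 0 0; 1.5 0 0 0; 1.5 0 0 0; 1.5 0 0 0'
```

```text
t: 26.65
ee_pos: [580.3, -131.2, 54.2]
orientation: [1.799, 2.571, -0.003]
ft_force: [2.2, -5.5, -0.6]
width: 12.2
t: 27.15
ee_pos: [580.1, -130.2, 54.2]
orientation: [1.798, 2.57, -0.004]
ft_force: [2.6, -6.3, -1.3]
width: 12.0
```

```bash
python3 -m crank '0.7 0 0 0; 1.5 0 0 0; 1.5 0 0 0; 1.5 0 0 0'
python3 -m crank '0.7 0 0 0; 1.5 0 0 0; 1.5 0 0 0; 1.5 0 0 0'
```

```text
t: 27.65
ee_pos: [579.8, -129.5, 54.3]
orientation: [1.797, 2.569, -0.004]
ft_force: [2.2, -6.8, -1.6]
width: 12.1
t: 28.15
ee_pos: [579.8, -129.2, 54.4]
orientation: [1.796, 2.568, -0.005]
ft_force: [2.6, -9.8, -2.8]
width: 11.8
```

```bash
cat > mo.py <<'E'
from h import *
F=[];M=[]
o=ctrl.get_obs();T=R.from_rotvec(o['orientation'])
print('F tool',T.inv().apply(o['ft_force']).round(2),'M tool',T.inv().apply(o['moment']).round(3),o['joint_torque'].round(2))
E
python3 mo.py; python3 -m crank '-0.4 0 0 0; -0.8 0 0 0; -0.8 0 0 0'; python3 mo.py
```

```text
F tool [-10.03  -0.9    2.9 ] M tool [ 0.076 -1.071 -0.043] [ 5.180e+00 -5.765e+01 -1.533e+01  1.400e+00  1.080e+00  3.000e-02]
t: 28.52
ee_pos: [579.7, -129.5, 54.2]
orientation: [1.796, 2.569, -0.005]
ft_force: [0.6, 0.0, -0.9]
width: 12.0
F tool [-0.21  0.6   0.95] M tool [-0.026 -0.012  0.025] [-1.400e-01 -5.745e+01 -1.742e+01  1.000e-02  1.700e-01 -2.000e-02]
```

```bash
python3 -m crank '-5 0 0 0; -15 0 0 0; -30 0 0 0; -60 0 0 0; -60 0 -30 0; -60 0 -80 0; -60 0 -117 0; -60 0 -117 0; -60 0 -117 0'
cat > lev.py <<'E'
import sys
from h import *
T=R.from_rotvec([1.801,2.573,0]);P2=np.array([584.4,-142.2,0])
f=lambda o,y,z: T.apply([35.1-o,y-.35,0])*[1,1,0]+P2+[0,0,76+z]
def axis(im):
    hsv=cv2.cvtColor(im['color'],cv2.COLOR_RGB2HSV);S=hsv[:,:,1].astype(int)
    out=[]
    for v in range(232,256,2):
        r=np.where(S[v,280:305]<75)[0]
        out.append((v,(280+r.min(),280+r.max(),len(r)) if len(r) else None))
    return out
if __name__=='__main__':
    if sys.argv[1]=='new': get('side',sys.argv[2]);get('scene','sc'+sys.argv[2]);t=[sys.argv[3],sys.argv[2]]
    else: t=sys.argv[1:]
    for k in t: print(k,axis(load(k)))
E
python3 lev.py new si8 si7
```

```text
t: 29.65
ee_pos: [599.4, -185.5, 171.1]
orientation: [1.797, 2.569, -0.005]
ft_force: [-0.3, -0.0, -0.2]
width: 11.6
si7 [(232, (np.int64(280), np.int64(295), 13)), (234, (np.int64(280), np.int64(295), 12)), (236, (np.int64(280), np.int64(296), 13)), (238, (np.int64(286), np.int64(296), 11)), (240, (np.int64(289), np.int64(296), 8)), (242, (np.int64(290), np.int64(296), 7)), (244, (np.int64(292), np.int64(296), 5)), (246, (np.int64(292), np.int64(297), 6)), (248, (np.int64(292), np.int64(297), 6)), (250, (np.int64(292), np.int64(298), 7)), (252, (np.int64(292), np.int64(297), 6)), (254, (np.int64(295), np.int64(297), 3))]
si8 [(232, (np.int64(280), np.int64(295), 13)), (234, (np.int64(280), np.int64(296), 13)), (236, (np.int64(280), np.int64(295), 12)), (238, (np.int64(286), np.int64(296), 11)), (240, (np.int64(289), np.int64(296), 8)), (242, (np.int64(289), np.int64(296), 8)), (244, (np.int64(291), np.int64(296), 6)), (246, (np.int64(292), np.int64(296), 5)), (248, (np.int64(292), np.int64(297), 6)), (250, (np.int64(292), np.int64(298), 7)), (252, (np.int64(292), np.int64(297), 6)), (254, (np.int64(295), np.int64(296), 2))]
```

```bash
python3 - <<'E'
from h import *
import warnings
# sub-pixel: align lever tip patch between si6,si7,si8
g=lambda t: cv2.cvtColor(load(t)['color'],cv2.COLOR_RGB2GRAY).astype(np.float32)
def S(t): return cv2.cvtColor(load(t)['color'],cv2.COLOR_RGB2HSV)[:,:,1].astype(float)
for t in ('si6','si7','si8'):
    s=S(t)[240:258,284:306]; 
    print(t); 
    for i in (4,6,8,10,12,14): print(240+i,s[i].astype(int).tolist())
# predicted tip-edge pixels
T=R.from_rotvec([1.801,2.573,0]);P2=np.array([584.4,-142.2,0])
f=lambda o,y,z: T.apply([35.1-o,y-.35,0])*[1,1,0]+P2+[0,0,76+z]
c=load('si7')
for th in (0,.1,.2,.3):
    k,q=np.sin(th),np.cos(th);print(th,[(r,y,d,proj(c,f(r*k+d*q,y,-r*q+d*k))[0].round(1).tolist()) for r in(35,50) for y,d in ((-10,4),(8,5))])
E
```

```text
si6
244 [124, 120, 117, 116, 119, 168, 165, 98, 16, 3, 15, 102, 139, 140, 147, 134, 143, 148, 115, 138, 132, 116]
246 [122, 119, 111, 128, 163, 175, 144, 162, 16, 6, 3, 29, 24, 57, 140, 143, 130, 125, 116, 112, 139, 137]
248 [127, 114, 157, 168, 170, 152, 164, 170, 18, 3, 6, 11, 15, 8, 106, 153, 169, 161, 154, 144, 127, 141]
250 [118, 149, 173, 169, 142, 167, 155, 175, 58, 6, 5, 7, 8, 7, 10, 49, 141, 163, 165, 161, 184, 162]
252 [144, 156, 155, 151, 158, 145, 155, 157, 111, 13, 9, 6, 7, 7, 30, 154, 167, 152, 159, 164, 154, 154]
254 [154, 141, 158, 169, 163, 160, 150, 163, 165, 157, 139, 75, 12, 23, 126, 171, 164, 174, 157, 168, 166, 166]
si7
244 [120, 120, 118, 131, 138, 152, 154, 77, 10, 12, 7, 0, 16, 90, 158, 204, 150, 151, 156, 172, 155, 167]
246 [111, 109, 113, 124, 167, 154, 170, 107, 13, 6, 3, 4, 12, 54, 147, 167, 170, 168, 154, 157, 152, 167]
248 [132, 114, 142, 147, 152, 160, 160, 124, 10, 6, 4, 19, 8, 25, 134, 171, 152, 157, 184, 161, 158, 168]
250 [126, 139, 167, 169, 176, 171, 147, 167, 19, 3, 10, 8, 4, 10, 13, 126, 137, 163, 168, 160, 145, 141]
252 [150, 165, 157, 160, 16
[... 619 characters left out ...]
 [148, 168, 168, 173, 155, 157, 151, 147, 16, 10, 11, 15, 10, 29, 126, 166, 171, 154, 173, 166, 174, 149]
254 [170, 174, 162, 178, 169, 168, 158, 166, 163, 137, 126, 35, 32, 131, 145, 190, 165, 186, 168, 146, 179, 157]
0 [(35, -10, 4, [291.3, 246.2]), (35, 8, 5, [294.7, 240.8]), (50, -10, 4, [290.7, 252.2]), (50, 8, 5, [294.2, 246.8])]
0.1 [(35, -10, 4, [293.0, 246.5]), (35, 8, 5, [296.4, 241.0]), (50, -10, 4, [293.2, 252.6]), (50, 8, 5, [296.6, 247.2])]
0.2 [(35, -10, 4, [294.7, 246.6]), (35, 8, 5, [298.1, 241.1]), (50, -10, 4, [295.7, 252.9]), (50, 8, 5, [299.0, 247.4])]
0.3 [(35, -10, 4, [296.4, 246.5]), (35, 8, 5, [299.8, 241.0]), (50, -10, 4, [298.1, 252.9]), (50, 8, 5, [301.4, 247.3])]
```

```bash
python3 - <<'E'
from h import *
o=ctrl.get_obs();T=R.from_rotvec(o['orientation']);z=T.apply([0,0,1])
b=np.array([-.342,.94,0]);y=np.array([.94,.342,0])
print('tip inward deg',np.degrees(z@b),'tip y deg',np.degrees(z@y),o['ee_pos'],o['qpos'].round(3))
p=np.load('box.npy');f=lambda x,y,z:R.from_euler('z',p[2]).apply([x,y,z])+[p[0],p[1],0]
print(f(135,0,0),f(135,50,0),f(135,-50,0))
E
```

```text
tip inward deg -0.3374395954158119 tip y deg -0.03545558133198107 [ 598.91462468 -185.08995782  170.12309742] [-0.316  0.513  1.678 -0.006  0.947 -0.663]
[475.54095245 162.79190183   0.        ] [428.57992416 145.62618533   0.        ] [522.50198073 179.95761832   0.        ]
```

```bash
python3 -m crank '30 5 0 0; 75 10 0 0; 125 16 0 0; 175 23 0 0; 225 30 0 0; 275 37 0 0; 320 44 0 0; 350 50 0 0; 350 50 0 0' 1
python3 -m crank '20 0 0 0; 42 0 0 0; 42 0 10 0; 42 0 35 0; 42 0 60 0; 42 0 75 0; 42 0 75 0; 42 0 75 0'
```

```text
t: 30.88
ee_pos: [524.9, 162.3, 166.8]
orientation: [1.795, 2.575, -0.009]
ft_force: [0.4, -0.2, 0.3]
width: 0.6
t: 31.88
ee_pos: [510.8, 201.0, 92.0]
orientation: [1.795, 2.574, -0.008]
ft_force: [0.1, 0.0, 0.0]
width: 0.6
```

```bash
cat > tl.py <<'E'
from h import *
o=ctrl.get_obs();T=R.from_rotvec(o['orientation']);z=T.apply([0,0,1])
b=np.array([-.342,.94,0]);y=np.array([.94,.342,0]);d=o['ee_pos']-[584.4,-142.2,0]
print('tilt in %.2f y %.2f yaw %.2f s %.1f y %.1f z %.1f F %s'%(np.degrees(z@b),np.degrees(z@y),np.degrees(np.arctan2(*T.apply([1,0,0])[1::-1])),d@b,d@y,d[2],T.inv().apply(o['ft_force']).round(1)))
E
python3 tl.py
```

```text
tilt in -0.33 y -0.12 yaw 110.22 s 347.8 y 48.2 z 92.0 F [-0.   0.1 -0. ]
```

```bash
python3 -m crank '-4 0 0 0; -8 0 0 0; -11 0 0 0; -11 0 0 0'
python3 -m crank '-1.5 0 0 0; -3 0 0 0; -3 0 0 0'
python3 -m crank '-1.5 0 0 0; -3 0 0 0; -3 0 0 0'; python3 tl.py
```

```text
t: 32.38
ee_pos: [514.6, 191.7, 92.6]
orientation: [1.797, 2.574, -0.005]
ft_force: [-2.2, 8.0, 2.3]
width: 0.4
t: 32.75
ee_pos: [514.6, 191.6, 92.6]
orientation: [-1.799, -2.575, 0.001]
ft_force: [-6.5, 19.6, -1.0]
width: 0.3
t: 33.12
ee_pos: [514.6, 191.7, 92.7]
orientation: [-1.799, -2.571, -0.003]
ft_force: [-6.5, 20.5, -1.1]
width: 0.5
tilt in 0.23 y -0.05 yaw 110.05 s 337.8 y 48.6 z 92.7 F [21.5  0.9  1.1]
```

```bash
python3 -m crank '-2 0 0 0; -4.5 0 0 0; -4.5 0 0 0'
python3 -m crank '-4.5 0 0 0; -4.5 0 0 0'
python3 -m crank '-4.5 0 0 0; -4.5 0 0 0'; python3 tl.py
```

```text
t: 33.5
ee_pos: [514.7, 191.7, 92.8]
orientation: [-1.798, -2.566, -0.008]
ft_force: [-10.1, 29.7, -1.6]
width: 0.3
t: 33.75
ee_pos: [514.7, 191.8, 92.9]
orientation: [-1.797, -2.561, -0.014]
ft_force: [-10.4, 30.0, -0.9]
width: 0.4
t: 34.0
ee_pos: [514.6, 191.9, 92.9]
orientation: [-1.795, -2.555, -0.019]
ft_force: [-9.4, 30.3, -0.4]
width: 0.2
tilt in 1.27 y -0.02 yaw 109.82 s 338.0 y 48.7 z 92.9 F [31.7  1.5  1.1]
```

```bash
for i in 1 ; do python3 -m crank '-4.5 0 0 0; -4.5 0 0 0'; done
python3 -m crank '-4.5 0 0 0; -4.5 0 0 0'
python3 -m crank '-4.5 0 0 0; -4.5 0 0 0'
python3 -m crank '-4.5 0 0 0; -4.5 0 0 0'
python3 -m crank '-4.5 0 0 0; -4.5 0 0 0'
python3 -m crank '-4.5 0 0 0; -4.5 0 0 0'
python3 -m crank '8 0 0 0; 16 0 0 0; 16 0 0 0'; python3 tl.py
```

```text
t: 34.25
ee_pos: [514.6, 192.1, 93.0]
orientation: [-1.794, -2.55, -0.025]
ft_force: [-10.2, 30.1, -0.5]
width: 0.4
t: 34.5
ee_pos: [514.6, 192.2, 93.1]
orientation: [-1.793, -2.545, -0.03]
ft_force: [-9.8, 29.5, -0.7]
width: 0.5
t: 34.75
ee_pos: [514.5, 192.3, 93.2]
orientation: [-1.791, -2.54, -0.035]
ft_force: [-9.8, 30.6, -1.4]
width: 0.5
t: 35.0
ee_pos: [514.5, 192.4, 93.2]
orientation: [-1.79, -2.535, -0.041]
ft_force: [-9.1, 30.3, -0.9]
width: 0.5
t: 35.25
ee_pos: [514.5, 192.6, 93.3]
orientation: [-1.788, -2.53, -0.046]
ft_force: [-9.6, 30.1, -1.0]
width: 0.6
t: 35.5
ee_pos: [514.5, 192.7, 93.4]
orientation: [-1.786, -2.525, -0.051]
ft_force: [-9.9, 30.7, -0.5]
width: 0.6
t: 35.88
ee_pos: [509.1, 207.9, 94.4]
orientation: [-1.786, -2.526, -0.051]
ft_force: [0.0, -0.0, -0.5]
width: 0.6
tilt in 3.34 y -0.02 yaw 109.47 s 354.8 y 48.9 z 94.4 F [-0.1  0.   0.5]
```

```bash
python3 -m crank '0 0 -40 0; 0 0 -90 0; -40 -5 -95 -0.6; -90 -10 -98 -0.6; -140 -15 -102 -0.6; -190 -20 -105 -0.6; -240 -27 -108 -0.6; -290 -34 -111 -0.6; -340 -42 -114 -0.6; -385 -49 -116 -0.6; -400 -49 -117 -0.6; -400 -49 -117 -0.6'; python3 tl.py
```

```text
t: 37.38
ee_pos: [598.3, -192.0, 187.7]
orientation: [-1.775, -2.533, -0.051]
ft_force: [-0.2, 1.4, -0.0]
width: 0.4
tilt in 3.35 y -0.02 yaw 109.97 s -51.6 y -4.0 z 187.7 F [1.3 0.3 0.1]
```

```bash
python3 -m crank '0 2 30 0; 0 3.6 60 0; 0 3.6 95 0; 0 3.6 120 0; 0 3.6 127 0; 10 3.6 128 0; 25 3.6 129 0; 40 3.6 130 0; 40 3.6 130 0'; python3 tl.py
```

```text
t: 38.5
ee_pos: [584.9, -144.7, 60.9]
orientation: [-1.773, -2.535, -0.051]
ft_force: [0.1, -0.4, -0.1]
width: 0.5
tilt in 3.36 y -0.03 yaw 110.06 s -2.5 y -0.4 z 60.9 F [-0.4 -0.1  0. ]
```

```bash
python3 -m crank '4 0 0.3 0; 8 0 0.6 0; 11 0 1.2 0; 11 0 1.5 0'; python3 tl.py
python3 -m crank '1 0 0.1 0; 2 0 0.1 0; 3 0 0.2 0; 3 0 0.2 0'; python3 tl.py
```

```text
t: 39.0
ee_pos: [581.1, -134.2, 60.0]
orientation: [-1.772, -2.534, -0.051]
ft_force: [0.8, 0.0, 0.5]
width: 0.3
tilt in 3.36 y -0.04 yaw 110.06 s 8.6 y -0.4 z 60.0 F [-0.2  0.8 -0.5]
t: 39.5
ee_pos: [580.0, -131.4, 59.9]
orientation: [-1.772, -2.534, -0.051]
ft_force: [-0.3, -0.1, 0.7]
width: 0.5
tilt in 3.37 y -0.04 yaw 110.06 s 11.7 y -0.5 z 59.9 F [ 0.1 -0.3 -0.7]
```

```bash
python3 -m crank '1 0 0.1 0; 2 0 0.1 0; 2 0 0.1 0'; python3 tl.py
python3 -m crank '0.7 0 0 0; 1.5 0 0.1 0; 1.5 0 0.1 0'; python3 tl.py
python3 -m crank '0.7 0 0 0; 1.5 0 0.1 0; 1.5 0 0.1 0'; python3 tl.py
```

```text
t: 39.88
ee_pos: [579.4, -129.6, 60.0]
orientation: [-1.773, -2.535, -0.051]
ft_force: [0.5, -0.9, 0.2]
width: -0.1
tilt in 3.35 y -0.03 yaw 110.07 s 13.6 y -0.4 z 60.0 F [-1.   0.1 -0.2]
t: 40.25
ee_pos: [578.8, -128.0, 60.0]
orientation: [-1.772, -2.535, -0.051]
ft_force: [0.5, -0.5, -0.7]
width: 0.5
tilt in 3.36 y -0.03 yaw 110.07 s 15.2 y -0.4 z 60.0 F [-0.7  0.2  0.6]
t: 40.62
ee_pos: [578.5, -127.1, 60.0]
orientation: [-1.773, -2.535, -0.051]
ft_force: [1.3, -4.9, -0.9]
width: 0.7
tilt in 3.31 y -0.01 yaw 110.07 s 16.2 y -0.3 z 60.0 F [-5.1 -0.5  0.6]
```

```bash
python3 -m crank '0.5 0 0 0; 1 0 0 0; 1 0 0 0'; python3 tl.py
python3 -m crank '-10 0 -0.6 0; -25 0 -1.5 0; -45 0 -2.5 0; -60 0 -3 0; -60 0 -40 0; -60 0 -80 0; -60 0 -110 0; -60 0 -110 0'
python3 - <<'E'
from h import *
get('side','si9');get('scene','sc9')
def S(t): return cv2.cvtColor(load(t)['color'],cv2.COLOR_RGB2HSV)[:,:,1].astype(int)
for t in ('si8','si9'):
    print(t)
    for v in (240,244,246,248,250,252,254): print(v,S(t)[v,280:304].tolist())
E
```

```text
t: 41.0
ee_pos: [578.5, -127.0, 60.1]
orientation: [-1.774, -2.537, -0.05]
ft_force: [1.4, -7.3, -2.8]
width: 0.1
tilt in 3.23 y 0.02 yaw 110.08 s 16.3 y -0.3 z 60.1 F [-7.5 -1.2  2.4]
t: 42.0
ee_pos: [602.9, -190.4, 169.0]
orientation: [-1.777, -2.54, -0.053]
ft_force: [0.0, -0.1, -0.2]
width: 0.5
si8
240 [128, 118, 128, 111, 113, 112, 110, 97, 100, 20, 3, 10, 10, 7, 4, 16, 17, 129, 161, 161, 147, 150, 160, 144]
244 [106, 122, 122, 115, 138, 114, 130, 118, 138, 170, 165, 36, 10, 13, 11, 16, 4, 105, 155, 173, 158, 147, 165, 165]
246 [111, 115, 117, 129, 122, 112, 119, 138, 166, 189, 169, 84, 16, 15, 4, 12, 8, 86, 151, 159, 155, 174, 165, 156]
248 [124, 117, 114, 127, 117, 122, 142, 142, 162, 147, 166, 99, 13, 9, 6, 12, 11, 64, 170, 153, 160, 155, 170, 159]
250 [117, 117, 120, 132, 119, 155, 171, 165, 161, 166, 180, 122, 20, 7, 3, 8, 4, 7, 61, 149, 162, 171, 159, 167]
252 [113, 119, 116, 119, 148, 168, 168, 173, 155, 157, 151, 147, 16, 10, 11, 15, 10, 29, 126, 166, 171, 154, 173, 166]
254 [115, 126, 115, 157, 170, 174, 162, 178, 169, 168, 158, 166, 163, 137, 126, 35, 32, 131, 145, 190, 165, 186, 168, 146]
si9
240 [112, 116, 119, 111, 109, 111, 99, 103, 20, 7, 7, 10, 4, 9, 13, 72, 140, 149, 218, 150, 177, 154, 160, 142]
244 [119, 122, 122, 119, 124, 117, 123, 116, 153, 144, 16, 6, 14, 19, 9, 116, 157, 147, 184, 166, 157, 170, 155, 153]
246 [116, 126, 99, 119, 117, 109, 110, 148, 163, 134, 16, 22, 7, 8, 4, 119, 169, 151, 156, 152, 167, 151, 150, 147]
248 [106, 116, 111, 116, 115, 116, 152, 173, 167, 143, 17, 0, 17, 16, 13, 101, 164, 160, 151, 151, 159, 147, 172, 167]
250 [104, 122, 135, 129, 123, 152, 144, 167, 195, 151, 23, 3, 3, 8, 11, 10, 99, 161, 201, 159, 160, 156, 158, 138]
252 [121, 125, 115, 129, 163, 154, 152, 162, 147, 139, 46, 0, 3, 3, 11, 83, 151, 144, 157, 151, 158, 177, 147, 160]
254 [112, 114, 121, 167, 169, 156, 169, 166, 181, 164, 203, 150, 96, 14, 65, 144, 152, 171, 173, 168, 173, 174, 159, 152]
```

```bash
python3 -m crank '40 5 0 0; 90 10 0 0; 145 16 0 0; 200 23 0 0; 255 30 0 0; 310 37 5 0; 360 44 10 0; 398 49 25 0; 398 49 55 0; 398 49 85 0; 398 49 97 0; 398 49 97 0'; python3 tl.py
```

```text
t: 43.6
ee_pos: [508.0, 205.3, 90.4]
orientation: [-1.773, -2.534, -0.046]
ft_force: [0.4, -0.1, -0.6]
width: 0.6
tilt in 3.25 y -0.18 yaw 110.03 s 352.8 y 47.0 z 90.4 F [-0.2  0.3  0.6]
```

```bash
python3 -m crank '-6 0 0 0; -12 0 0 0; -15 0 0 0; -17 0 0 0'
python3 -m crank '-4.7 0 0 0; -4.7 0 0 0'
python3 -m crank '-4.7 0 0 0; -4.7 0 0 0'
python3 -m crank '-4.7 0 0 0; -4.7 0 0 0'
python3 -m crank '-4.7 0 0 0; -4.7 0 0 0'
python3 -m crank '-4.7 0 0 0; -4.7 0 0 0'; python3 tl.py
python3 -m crank '-4.7 0 0 0; -4.7 0 0 0'
python3 -m crank '-4.7 0 0 0; -4.7 0 0 0'
python3 -m crank '-4.7 0 0 0; -4.7 0 0 0'; python3 tl.py
```

```text
t: 44.1
ee_pos: [513.2, 192.5, 90.5]
orientation: [-1.774, -2.529, -0.053]
ft_force: [-10.1, 33.2, 3.6]
width: 0.4
t: 44.35
ee_pos: [513.2, 192.6, 90.7]
orientation: [-1.774, -2.522, -0.059]
ft_force: [-10.7, 34.3, -3.5]
width: 0.4
t: 44.6
ee_pos: [513.1, 192.8, 90.8]
orientation: [-1.773, -2.516, -0.064]
ft_force: [-9.4, 34.5, -4.0]
width: 0.6
t: 44.85
ee_pos: [513.1, 192.9, 90.9]
orientation: [-1.771, -2.51, -0.07]
ft_force: [-9.2, 34.5, -3.6]
width: 0.5
t: 45.1
ee_pos: [513.0, 193.1, 91.0]
orientation: [-1.77, -2.504, -0.075]
ft_force: [-9.3, 35.0, -4.0]
width: 0.4
t: 45.35
ee_pos: [513.0, 193.2, 91.0]
orientation: [-1.768, -2.498, -0.081]
ft_force: [-9.2, 34.3, -2.9]
width: 0.4
tilt in 5.48 y -0.14 yaw 109.40 s 339.7 y 47.6 z 91.0 F [35.   2.7  6.3]
t: 45.6
ee_pos: [513.0, 193.4, 91.1]
orientation: [-1.767, -2.492, -0.086]
ft_force: [-7.9, 34.3, -2.8]
width: 0.3
t: 45.85
ee_pos: [512.9, 193.5, 91.2]
orientation: [-1.765, -2.486, -0.091]
ft_force: [-8.7, 33.4, -3.8]
width: 0.5
t: 46.1
ee_pos: [512.8, 193.7, 91.3]
orientation: [-1.763, -2.48, -0.096]
ft_force: [-8.9, 34.0, -3.2]
width: 0.4
tilt in 6.64 y -0.19 yaw 109.15 s 340.2 y 47.6 z 91.3 F [34.4  2.8  7.2]
```

```bash
python3 -m crank '12 0 0 0; 22 0 -50 0; 5 -5 -103 -0.9; -50 -9 -107 -0.9; -105 -14 -113 -0.9; -160 -19 -120 -0.9; -215 -25 -126 -0.9; -270 -31 -132 -0.9; -325 -38 -139 -0.9; -370 -42 -144 -0.9; -376 -42 -144 -0.9; -376 -42 -144 -0.9'; python3 tl.py
```

```text
t: 47.6
ee_pos: [601.5, -188.6, 191.1]
orientation: [-1.745, -2.492, -0.098]
ft_force: [0.1, 0.2, 0.2]
width: 0.0
tilt in 6.66 y -0.19 yaw 109.99 s -49.4 y 0.2 z 191.1 F [ 0.2  0.2 -0.2]
```

```bash
python3 -m crank '-4 0 35 0; -9 -0.6 80 0; -13 -0.6 115 0; -15 -0.6 131 0; 0 -0.6 133 0; 15 -0.6 135 0; 31 -0.6 136.6 0; 31 -0.6 136.6 0'; python3 tl.py
python3 -m crank '4 0 0.5 0; 8 0 0.9 0; 10 0 1.2 0; 10 0 1.2 0'; python3 tl.py
```

```text
t: 48.6
ee_pos: [584.4, -143.6, 60.0]
orientation: [-1.743, -2.494, -0.098]
ft_force: [0.3, -0.3, 0.1]
width: 0.8
tilt in 6.64 y -0.17 yaw 110.09 s -1.3 y -0.5 z 60.0 F [-0.3  0.2 -0.1]
t: 49.1
ee_pos: [580.8, -134.2, 59.9]
orientation: [-1.744, -2.494, -0.098]
ft_force: [-0.0, 0.4, 0.1]
width: 0.2
tilt in 6.64 y -0.17 yaw 110.08 s 8.7 y -0.6 z 59.9 F [ 0.4  0.1 -0.1]
```

```bash
python3 -m crank '2 0 0.2 0; 4 0 0.5 0; 5 0 0.6 0; 5 0 0.6 0'; python3 tl.py
python3 -m crank '1 0 0.1 0; 2 0 0.2 0; 2 0 0.2 0'; python3 tl.py
python3 -m crank '1 0 0.1 0; 2 0 0.2 0; 2 0 0.2 0'; python3 tl.py
python3 -m crank '1 0 0.1 0; 2 0 0.2 0; 2 0 0.2 0'; python3 tl.py
```

```text
t: 49.6
ee_pos: [579.1, -129.4, 59.8]
orientation: [-1.743, -2.494, -0.098]
ft_force: [-0.3, 0.5, -0.5]
width: 0.7
tilt in 6.65 y -0.17 yaw 110.09 s 13.8 y -0.6 z 59.8 F [ 0.6 -0.1  0.6]
t: 49.98
ee_pos: [578.3, -127.4, 59.9]
orientation: [-1.743, -2.494, -0.098]
ft_force: [-0.1, -0.2, 0.2]
width: 0.5
tilt in 6.65 y -0.18 yaw 110.09 s 15.9 y -0.7 z 59.9 F [-0.2 -0.2 -0.2]
t: 50.35
ee_pos: [577.8, -126.0, 59.9]
orientation: [-1.744, -2.495, -0.097]
ft_force: [0.7, -2.9, -1.7]
width: 0.4
tilt in 6.60 y -0.16 yaw 110.10 s 17.5 y -0.6 z 59.9 F [-3.1 -0.3  1.4]
t: 50.72
ee_pos: [577.8, -125.5, 60.0]
orientation: [-1.744, -2.498, -0.096]
ft_force: [1.2, -8.5, -3.1]
width: 0.5
tilt in 6.44 y -0.12 yaw 110.14 s 17.9 y -0.5 z 60.0 F [-8.7 -1.8  2.1]
```

```bash
python3 mo.py; python3 -m crank '-1 0 0 0'; cat > e.py <<'E'
import sys
from h import *
get('side',sys.argv[1])
def S(t): return cv2.cvtColor(load(t)['color'],cv2.COLOR_RGB2HSV)[:,:,1].astype(float)
def edges(t):
    r=[]
    for v in (238,240,242,244,246,248,250,252):
        s=S(t)[v];g=np.where(s[284:302]<40)[0]+284
        if len(g)==0: r.append((v,0,0));continue
        a,b=g.min(),g.max()
        f=lambda i,o:np.clip((s[o]-s[i])/150,0,1)
        r.append((v,round(float(a-1+min(s[a-1]/150,1)),1),round(float(b+1-min(s[b+1]/150,1)+.0),1)))
    return r
for t in ['si8','si9',sys.argv[1]]: print(t,edges(t))
E
python3 e.py si10
```

```text
F tool [-8.72 -1.83  2.15] M tool [ 0.39  -1.747 -0.031] [ 5.220e+00 -5.907e+01 -1.643e+01  2.150e+00  1.670e+00  3.000e-02]
t: 50.85
ee_pos: [578.0, -126.6, 59.9]
orientation: [-1.745, -2.497, -0.096]
ft_force: [0.0, -0.2, 0.1]
width: 0.3
si8 [(238, 286.4, 295.6), (240, 288.7, 296.1), (242, 290.4, 296.1), (244, 291.0, 296.3), (246, 291.6, 296.4), (248, 291.7, 296.6), (250, 291.8, 297.6), (252, 292.0, 297.2)]
si9 [(238, 285.5, 294.5), (240, 287.7, 294.5), (242, 289.3, 294.5), (244, 290.0, 294.2), (246, 289.9, 294.2), (248, 290.0, 294.3), (250, 290.0, 295.3), (252, 290.3, 294.4)]
si10 [(238, 285.4, 288.7), (240, 286.7, 292.5), (242, 288.6, 292.5), (244, 288.8, 291.7), (246, 288.9, 291.6), (248, 288.7, 293.3), (250, 288.4, 293.6), (252, 288.6, 292.7)]
```

```bash
python3 -m crank '-10 0 -1 0; -25 0 -3 0; -45 0 -5 0; -65 0 -7 0; -70 0 -50 0; -70 0 -100 0; -70 0 -130 0; -70 0 -130 0; -70 0 -130 0'; python3 e.py si11; python3 tl.py
```

```text
t: 52.02
ee_pos: [606.6, -205.8, 180.1]
orientation: [-1.745, -2.495, -0.096]
ft_force: [0.0, -0.5, -0.5]
width: 0.4
si8 [(238, 286.4, 295.6), (240, 288.7, 296.1), (242, 290.4, 296.1), (244, 291.0, 296.3), (246, 291.6, 296.4), (248, 291.7, 296.6), (250, 291.8, 297.6), (252, 292.0, 297.2)]
si9 [(238, 285.5, 294.5), (240, 287.7, 294.5), (242, 289.3, 294.5), (244, 290.0, 294.2), (246, 289.9, 294.2), (248, 290.0, 294.3), (250, 290.0, 295.3), (252, 290.3, 294.4)]
si11 [(238, 285.4, 293.7), (240, 286.8, 293.4), (242, 288.6, 293.3), (244, 288.9, 293.1), (246, 288.9, 293.1), (248, 288.6, 293.3), (250, 288.4, 293.5), (252, 288.6, 292.6)]
tilt in 6.57 y -0.23 yaw 110.07 s -67.1 y -1.1 z 179.5 F [ 0.4 -0.6 -0.4]
```

```bash
python3 - <<'E'
from h import *
get('scene','sc11');a=load('si11')
for t in ('si7','si8','si9','si11'):
    g=load(t)['color'].max(2)[200:230,288:304]; ys,xs=np.where(g<45); print(t,len(xs),(xs.mean()+288).round(1),(ys.mean()+200).round(1), xs.min()+288,xs.max()+288,ys.min()+200,ys.max()+200)
d=lambda A,B,b:np.abs(load(A)['color'].astype(int)-load(B)['color'])[b[1]:b[3],b[0]:b[2]].mean().round(1)
print('tin/bowl/thimble diff (scene)',[d('sc0','sc11',b) for b in ((98,260,150,310),(246,268,320,332),(290,222,308,245))])
print('side tin,bowl',[d('si0','si11',b) for b in ((260,280,310,325),(320,195,358,235))])
E
```

```text
si7 19 294.2 220.2 290 300 211 225
si8 18 294.4 220.0 291 300 211 225
si9 18 293.9 220.7 291 300 211 225
si11 19 294.7 219.5 291 300 211 225
tin/bowl/thimble diff (scene) [np.float64(15.1), np.float64(10.9), np.float64(7.0)]
side tin,bowl [np.float64(2.7), np.float64(11.7)]
```

```bash
python3 -c "
from workcell import ctrl
print(ctrl.get_obs()['t'],ctrl.get_obs()['ft_force']);print(ctrl.close_job())"
```

```text
52.125 [ 0.34313418 -0.4542243   0.09356164]
the job is handed in; nothing more can be done
None
```

The latch looks fastened and the job is handed in at about 52 s. I have no verdict, and the tier's drop to under 88 mm was never measured directly.

**What I did**
- **Hooking the loop:** I pinched the loop by its knobs and lifted it over the lip. I felt for the keeper's back block at about 6 N, lowered the crossbar to the groove floor at about 6 N, and let go. The wrist picture then showed the bar behind the lip.
- **Pressing the lever:** With closed fingers I brought the lever down at 3–10 N wrist force. The first pushes stopped short of closed because the vertical fingers met the keeper's lip.
- **Getting past the lip:** I tilted the tool by about 6.6° so the fingertips reached further in. I did this by pressing the fingers against the far end of the box at up to about 36 N. The last push ended against the lever's stop at about 9 N.

**Last checks**
- **Lever:** It stayed put after I withdrew. The side view puts it within a few hundredths of a radian of 0.
- **Crossbar:** The knobs have not moved in the side view since the first press, so the bar should still be in the groove. I did not look at a close-up after the last push.
- **Wrist force:** It reads about zero, and the hand is clear of everything.
- **Tin, bowl and thimble:** I never felt contact with them. The tin's part of the side view is nearly unchanged. The other before/after comparisons were blurred by moving shadows, so they prove nothing either way.
- **Disagreement:** The first camera estimate put the keeper about 9 mm out on its stud. Contact on the lip and the far end pointed to about 12 mm, which fits how late the lever went over centre.

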